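Load the condiment caddy and lift it level

TASK

Lower the salt shaker upright into the empty pocket of the wooden condiment caddy and let go of it there. Then take the caddy by the bar of its handle, lift it until it is about 10 cm above the worktop and keep it there level and still for about three seconds, with the shaker and the spice jar standing in their pockets; finish while still holding it up. Leave the other jar and the small bottle where they stand.

Things in the scene. Friction and masses are not known exactly. Their poses are not given: they have to be found in the camera images.
- caddy: light wooden condiment caddy, a low tray 66 mm (its x) by 210 mm (its y) and 34 mm high, 0.35 kg empty, standing loose on the worktop. Two square pockets, 54 by 54 mm inside, 26 mm deep over an 8 mm floor, walls 6 mm, are centred at y = +72 mm (empty at the start) and y = -72 mm (holds the spice jar); the part between them is closed, 32 mm high. Two steel posts 8 mm thick at x = +-30 mm, y = 0 carry the grip bar. Origin: centre of the underside; z up
- caddy_grip (a point): centre of the caddy's wooden grip bar, 150 mm above its underside, midway between the pockets. The bar is 78 mm long along the caddy's x, 16 mm thick along its y (pinch it across this) and 24 mm high (138 to 162 mm above the underside). The posts stand under the bar 30 mm either side of this point. Axes as the caddy's
- empty_pocket (a point): centre of the floor of the caddy's empty pocket, 8 mm above the caddy's underside; axes as the caddy's; the pocket's walls rise 26 mm above this point
- shaker_center (a point): salt shaker, clear glass with a rounded grey metal top with holes, 44 mm in diameter and 90 mm tall, about 0.1 kg, standing loose on the worktop; this point is its centre, half-way up (45 mm above its underside); z up
- shaker: the same salt shaker; origin at the centre of its underside
- spice_jar_center (a point): glass spice jar with a red lid, 45 mm in diameter and 108 mm tall, standing in the other pocket of the caddy; this point is its centre, half-way up; z up
- green_jar: bystander: glass spice jar with a white and green lid, 42 mm in diameter and 104 mm tall, loose on the worktop near the shaker; origin at the centre of its underside
- small_bottle: bystander: small bottle with a rounded green cap, 36 by 42 mm and 106 mm tall, loose on the worktop near the shaker; origin at the centre of its underside
Mind the look-alikes: they are no part of the job. Leave any purple or yellow look-alike of the shaker alone.

How it is judged:
By the outcome, as a careful person would: the job done as asked, in the order asked, and still so for the second after the job is handed in, while the arm keeps its last pose, push and grip.
It also fails if it takes over 58 s, if anything falls off the work surface, if the arm or the gripper's body presses on something with over 40 N, if the wrist force passes 120 N, or if a joint passes its speed limit or range.

ROBOT

A 6-joint arm with a two-finger parallel gripper is mounted at the origin on a cart in front of the work surface, level with it; the furniture and walls round the work are solid. World frame = base frame: x ahead of the robot, y to its left, z up, the work surface at z = 0. Lengths are in mm, angles in rad, forces in N, time in s.
With the tool pointing down it reaches from about 325 to 925 mm from the base axis. Payload 3.1 kg.
Tool frame: the origin (TCP) lies at the very end of the fingers, on their centre line; the grasp point (between the pads) lies 19 mm behind it; z points along the fingers, y is the line along which they close (so a half turn about z gives the same grasp; the last joint's range is limited). The gripper opens to 85 mm and grips with 20 to 120 N. Pads are 22 mm wide; open, the fingers measure 114 mm over their backs; the gripper's body (76 mm by 85 mm) begins 54 mm behind the grasp point. The pads swing forward as they close: fully open they stand 13 mm farther back than shut.
Start: joints at [1.109, 0.217, 1.613, -0, 1.311, -0.112], TCP at [214.176, 587.169, 231.3] pointing down, gripper open.
Joint ranges: [-2.75, 2.75], [-0.78, 2.1], [0.31, 2.55], [-1.13, 4.27], [0.13, 2.63], [-2.58, 2.58]. Speed limits (rad/s): [2.79, 2.79, 3.14, 3.14, 3.14, 3.14].

INTERFACE

Orientations are given as a rotation vector (axis times angle).
In Python, from rig import r, vision, outline_of gives the robot as it stands. The module is installed in compiled form; this text tells all that it offers.
- The arm moves only by the tool send_rows, never from a script. Its argument "commands" is a list of rows, each a list of 7 numbers: the turn, a rotation vector about the tool's x, y, z in rad, then the shift along the tool's x, y, z in mm, then the finger opening in mm, from 0 to 85.4. A call has 1 to 5 rows; each row shifts and turns the commanded pose from where the row before left it, along the tool's axes as they then stand; what a row does not reach is not made up. A row lasts 1/8 s, in which the tool goes at most 62.5 mm and 10.7 degrees, less where a joint would pass 70% of its speed; a pose out of reach is approached as far as the arm can. A call is refused whole if a number of a shift passes 62.5 or a number of a turn 0.188, either way. A call with a gripper value outside its range is refused whole. The fingers move at their own pace and stop on an object; "force" is the grip in N (left out, the last holds). Time passes only in rows, so rows that do not move let the fingers close. It gives the time, the measured TCP pose, the force, the opening and the grip force at its end, in the units of the state.
- r.sense(): the state, without advancing time (a new reading comes with each control period).
- vision.grab_frame(name): name is "side" or "top"; returns the picture (384x512x3 uint8, red, green, blue); there is no depth.
- vision.camera_params(name): a dict with "fx", "fy", "cx", "cy" (pixels), "k1" (the pictures are not rectified: a ray, as slopes to the right and down, at radius r is drawn at 1 + k1 r^2 times it, then the intrinsics apply), "xyz" and "rotation" of the camera in the world. Camera axes: x right, y down, z forward; pixel columns grow to the right and rows downward; lengths in mm; the calibration is good to about 2 mm. A picture is of the moment at which its call begins. camera_params takes no time and is no camera call.
- r.hand_in(): hands the job in; it is judged then, once.
Trained networks look in the newest picture that a camera, given by its name, has taken for a name from the list of things; names that differ only in an ending like _2 or _b are one class to them, and where a whole thing is asked for, a point or a joint stands for the part that bears it (a point fixed in the world has none). Each returns a list of dicts, best first, with "confidence" (0 to 1); they miss things now and then, are a little off and sometimes report something else, mostly with a low value. They report only what shows in the picture. A call takes as long as a camera call. They do not tell look-alikes from the thing itself.
- outline_of(query, camera): "mask" (384x512 bool, what is visible of it) and "pixel" ([column, row] in pixels, amid what is visible of it).
The state is a dict: "time_s": time; "joint_positions": joint angles; "qvel": joint speeds; "joint_torque": joint torques, N m; "ee_pos": TCP position; "tool_rot": TCP orientation; "wrist_force": force on the tool from outside, world axes, zero at the start; "ft_torque": the same for the moment, N m; "opening": finger opening in mm; "gripper_force": force on a finger pad.
Only numpy, scipy, OpenCV 4.12 (cv2) and the standard library are available. Lean on these libraries where they do the work, as an engineer would, in place of code of your own. Each camera call takes 0.05 s, during which the arm holds its last target. There are 200 camera calls.

## Working session

There is one attempt and no reset: what is moved stays moved. The work goes in short steps, Python scripts to look and compute and a tool call to move; the robot and the scene stay as the last step left them, time stands still between calls to the robot, and variables do not carry over. Pictures are saved under pics/ and viewed, at most 10 in all, crops included, and the job is handed in when it is done.

Besides the shell and the picture viewer there is one more tool, called after "Emit:" as a command line: name --pt "numbers of a row" for each row, then --argument value for the rest. send_rows: Moves the arm, as the interface text tells. Its arguments: {"type":"object","properties":{"commands":{"type":"array"},"force":{"type":"number"}},"required":["commands"]}

```bash
mkdir -p pics
python3 - <<'E'
from rig import r, vision, outline_of
import cv2,numpy as np
s=r.sense();print(s['time_s'],s['ee_pos'],s['tool_rot'],s['opening'])
for c in ['side','top']:
    im=vision.grab_frame(c); cv2.imwrite(f'pics/{c}0.png',im[:,:,::-1]); p=vision.camera_params(c);print(c,p)
    for q in ['shaker','caddy','spice_jar_center','green_jar','small_bottle']:
        for d in outline_of(q,c)[:4]:
            ys,xs=np.nonzero(d['mask']);print(q,round(d['confidence'],2),np.round(d['pixel']),xs.min(),xs.max(),ys.min(),ys.max())
E
```

```text
0.0 [213.81164079 586.4130134  229.95355529] [-0.54650596 -3.09299276  0.00368273] 85.18052119880171
side {'fx': 382.11652340568094, 'fy': 382.11652340568094, 'cx': 256.52871199484946, 'cy': 189.81085558396157, 'k1': 0.035137270887791595, 'xyz': array([ 378.58271822, -672.04133611,  444.11712313]), 'rotation': array([-1.94470629,  0.13598489, -0.07814998])}
shaker 0.82 [210. 211.] 205 220 195 231
shaker 0.74 [245. 208.] 236 252 192 226
shaker 0.67 [255. 199.] 250 265 180 213
caddy 0.8 [308. 282.] 248 357 209 327
spice_jar_center 0.81 [277. 277.] 261 288 247 308
green_jar 0.69 [256. 174.] 245 258 164 191
small_bottle 0.56 [299. 194.] 289 305 180 218
top {'fx': 371.53194283778816, 'fy': 371.53194283778816, 'cx': 256.08094351248604, 'cy': 190.3625907033398, 'k1': -0.08864300296351678, 'xyz': array([382.95163927, 103.03288789, 959.45046878]), 'rotation': array([-2.1206566 ,  2.14295107, -0.13466183])}
shaker 0.67 [197. 196.] 186 205 190 207
shaker 0.62 [232. 215.] 216 236 208 225
shaker 0.57 [230. 251.] 221 238 240 257
caddy 0.69 [342. 177.] 314 376 143 225
spice_jar_center 0.59 [368. 208.] 350 378 195 216
green_jar 0.71 [158. 198.] 145 173 190 210
small_bottle 0.79 [220. 158.] 213 229 149 171
```

Run:
```python
import cv2,numpy as np
a=cv2.imread('pics/side0.png');b=cv2.imread('pics/top0.png')
cv2.imwrite('pics/c1.png',cv2.resize(a[130:340,170:380],None,fx=2.85,fy=2.85,interpolation=cv2.INTER_CUBIC))
cv2.imwrite('pics/c2.png',cv2.resize(b[110:290,130:400],None,fx=2.9,fy=2.9,interpolation=cv2.INTER_CUBIC))
```

```text
(no output)
```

View pics/c1.png

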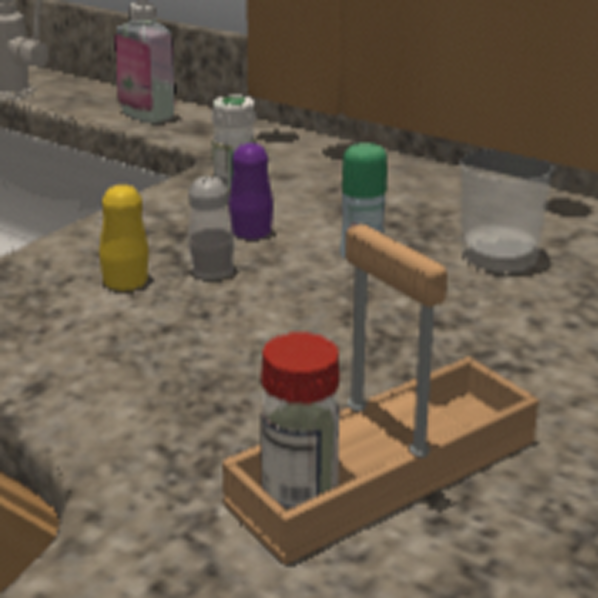

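View pics/c2.png

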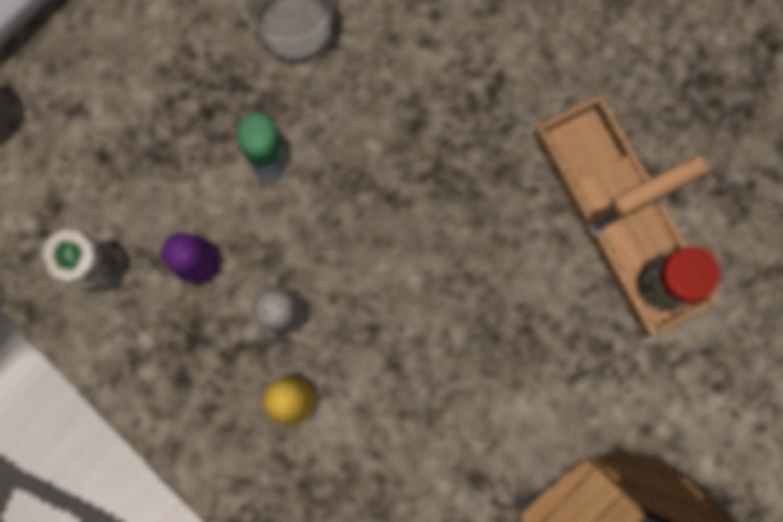

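The shaker candidates in the top image are grey/clear at (225,216), purple at (196,199) and yellow at (230,248). In the side image they are at (244,210), (258,197) and (213,213). The clear glass one with the rounded grey top fits the description, and both enlarged crops confirm it. The caddy's empty pocket is the end away from the red-lidded jar.

```bash
cat > h.py <<'E'
import numpy as np,cv2
from scipy.spatial.transform import Rotation as R
from scipy.optimize import least_squares
from rig import r,vision,outline_of
P={c:vision.camera_params(c) for c in('side','top')}
def proj(c,X):
    p=P[c];d=(np.atleast_2d(X)-p['xyz'])@R.from_rotvec(p['rotation']).as_matrix()
    s=d[:,:2]/d[:,2:];s=s*(1+p['k1']*(s**2).sum(1,keepdims=True))
    return s*[p['fx'],p['fy']]+[p['cx'],p['cy']]
def caddyW(q,L):
    return np.c_[np.atleast_2d(L)@R.from_euler('z',q[2]).as_matrix().T+[q[0],q[1],q[3] if len(q)>3 else 0]]
E
cat > m1.py <<'E'
from h import *
S=[((535,405),(33,105,34)),((470,360),(-33,105,34)),((228,465),(-33,-105,34)),((290,518),(33,-105,34)),((290,560),(33,-105,0)),((228,498),(-33,-105,0)),((535,440),(33,105,0))]
T=[((538,130),(-33,105,34)),((602,97),(33,105,34)),((652,334),(-33,-105,34)),((715,302),(33,-105,34))]
sp=np.array([a for a,_ in S])/2.85+[170,130];tp=np.array([a for a,_ in T])/2.9+[130,110]
sl=np.array([b for _,b in S],float);tl=np.array([b for _,b in T],float)
f=lambda q:np.r_[(proj('side',caddyW(q,sl))-sp).ravel(),(proj('top',caddyW(q,tl))-tp).ravel()]
o=least_squares(f,[450,-100,-1.0],x_scale=[10,10,.1]);q=o.x
print('caddy',q,np.round(o.fun.reshape(-1,2),1).tolist())
print('pocket',caddyW(q,[0,72,8]),'bar top ends top px',proj('top',caddyW(q,[[-39,0,162],[39,0,162]]))*2.9-np.array([130,110])*2.9)
def obj(n,tpx,tz,side):
    tpx=np.array(tpx)/2.9+[130,110]
    g=lambda a:np.r_[(proj('top',[a[0],a[1],tz])-tpx).ravel(),*[(proj('side',[a[0],a[1],z])-(np.array(p)/2.85+[170,130])).ravel()*[1,.5] for p,z in side]]
    o=least_squares(g,[500,200]);print(n,o.x,np.round(o.fun,1))
obj('shaker',(275,308),82,[((210,178),90),((212,265),0)])
obj('purple',(180,250),82,[((250,145),90),((251,225),0)])
obj('yellow',(290,400),82,[((123,187),90),((125,277),0)])
obj('bottle',(257,135),100,[((365,150),103)])
obj('green',(68,254),104,[((234,105),104)])
E
python3 m1.py
```

```text
caddy [ 541.73660208 -101.64754394   -1.10125363] [[2.1, -2.6], [-0.4, -1.8], [-2.1, -1.9], [-1.3, 0.3], [-1.3, 2.5], [-1.7, 2.6], [0.6, 0.3], [-1.2, -2.7], [-0.9, -2.8], [0.0, -0.1], [1.1, -1.4]]
pocket [[605.94442372 -69.06909032   8.        ]] bar top ends top px [[616.82945736 203.60518493]
 [705.88457331 156.72011681]]
shaker [457.85539562 199.05037846] [-0.2 -1.1 -0.6  0.1 -0.5  1.2]
purple [504.79095579 278.17954729] [-0.1 -0.4 -0.2 -0.1 -0.2  1.1]
yellow [381.99275812 187.05582739] [-0.3 -0.7 -0.9  0.4  0.3  1.2]
bottle [597.59469182 211.86658525] [ 0.1 -0.6 -0.7  0.1]
green [499.55950579 365.15167615] [ 0.1 -0.4 -0.5 -0.5]
```

```bash
cat >> h.py <<'E'
def box(a,b,c,d,e,f):
    v=np.array([[x,y,z] for x in(a,b) for y in(c,d) for z in(e,f)],float)
    return v,[(0,1),(2,3),(4,5),(6,7),(0,2),(1,3),(4,6),(5,7),(0,4),(1,5),(2,6),(3,7)]
def overlay(c,img,q,k,x0,y0,w,h):
    o=cv2.resize(img[y0:y0+h,x0:x0+w],None,fx=k,fy=k,interpolation=cv2.INTER_CUBIC)
    for b in [box(-33,33,-105,105,0,34),box(-39,39,-8,8,138,162),box(-27,27,45,99,34,34)]:
        p=(proj(c,caddyW(q,b[0]))-[x0,y0]+.5)*k
        for i,j in b[1]: cv2.line(o,tuple(int(t) for t in p[i]),tuple(int(t) for t in p[j]),(255,255,0),1)
    return o
E
python3 - <<'E'
from h import *
q=[541.74,-101.65,-1.101]
a=overlay('side',cv2.imread('pics/side0.png'),q,3.3,245,200,120,140)
b=overlay('top',cv2.imread('pics/top0.png'),q,4.6,305,135,82,100)
cv2.imwrite('pics/ov.png',np.hstack([a[:460],b[:460]]))
E
```

```text
(no output)
```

View pics/ov.png

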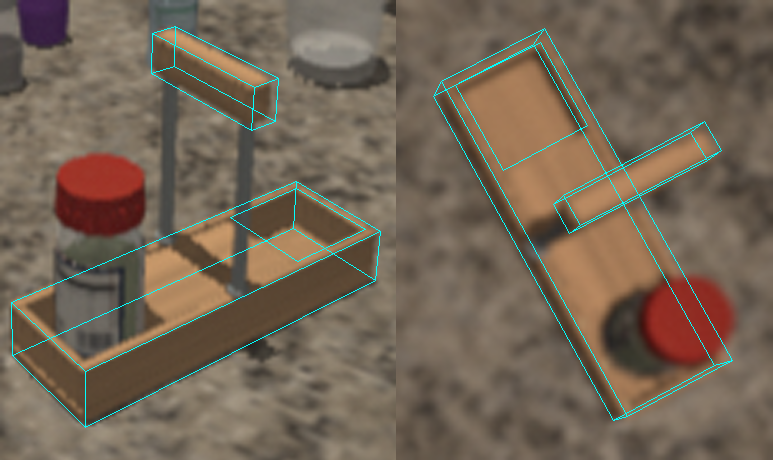

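The overlay matches the caddy in both views to about 1–2 px: side rim at (248–360, 255–310), top bar at (425–460, 162–185). Next step is a move helper.

```bash
cat > d.py <<'E'
from h import *
def delta(T,ydir):
    s=r.sense();M=R.from_rotvec(s['tool_rot'])
    best=None
    for a in(ydir,ydir+np.pi):
        y=np.array([np.cos(a),np.sin(a),0]);z=np.array([0,0,-1.]);G=np.c_[np.cross(y,z),y,z]
        t=(M.inv()*R.from_matrix(G)).as_rotvec()
        if best is None or np.linalg.norm(t)<np.linalg.norm(best[0]): best=(t,G)
    d=np.array(T)-s['ee_pos']
    print('t',s['time_s'],'ee',np.round(s['ee_pos'],1),'j6',round(s['joint_positions'][5],2),'open',round(s['opening'],1),'gf',s['gripper_force'],'wf',np.round(s['wrist_force'],1))
    print('turn',np.round(best[0],3),'shift now-axes',np.round(M.inv().apply(d),1),'shift after turn',np.round(best[1].T@d,1))
E
python3 -c "
from d import *
delta([458,199,180],np.radians(117))"
```

```text
t 0.6 ee [214.2 587.2 231.3] j6 -0.11 open 85.2 gf 0.0 wf [-0.9  0.2  0.3]
turn [-0.     0.    -0.821] shift now-axes [-362.1 -281.1   51.3] shift after turn [ -41.  -456.6   51.3]
```

Emit:
send_rows --pt "0 0 -0.164 0 0 0 85" --pt "0 0 -0.164 0 0 0 85" --pt "0 0 -0.164 0 0 0 85" --pt "0 0 -0.164 0 0 0 85" --pt "0 0 -0.165 0 0 0 85"

```text
time_s: 1.23
ee_pos: [214.2, 587.2, 231.3]
tool_rot: [-0.742, 3.053, 0.0]
wrist_force: [-0.4, -0.0, 0.7]
opening: 85.0
gripper_force: 0.0
```

Emit:
send_rows --pt "0 0 0 -4 -45 5 85" --pt "0 0 0 -4 -45 5 85" --pt "0 0 0 -4 -45 5 85" --pt "0 0 0 -4 -45 5 85" --pt "0 0 0 -4 -45 5 85"

```text
time_s: 1.85
ee_pos: [334.8, 394.6, 206.4]
tool_rot: [-0.734, 3.054, 0.0]
wrist_force: [1.1, -0.2, 0.6]
opening: 84.8
gripper_force: 0.0
```

Emit:
send_rows --pt "0 0 0 -4 -45 5 85" --pt "0 0 0 -4 -45 5 85" --pt "0 0 0 -4 -45 5 85" --pt "0 0 0 -4 -45 5 85" --pt "0 0 0 -4 -45 5 85"

```text
time_s: 2.48
ee_pos: [454.9, 203.1, 181.6]
tool_rot: [-0.733, 3.054, 0.0]
wrist_force: [-0.7, 0.1, 0.2]
opening: 84.8
gripper_force: 0.0
```

```bash
python3 -c "
from d import *
delta([458,199,34],np.radians(117))
im=vision.grab_frame('side');cv2.imwrite('pics/s1.png',cv2.resize(im[90:290,160:360,::-1],None,fx=3,fy=3))"
```

```text
t 2.475 ee [454.9 203.1 181.6] j6 -1.76 open 84.8 gf 0.0 wf [-0.7  0.1  0.2]
turn [-0.     0.001 -0.   ] shift now-axes [ -0.7  -5.  147.6] shift after turn [ -0.9  -5.1 147.6]
```

View pics/s1.png

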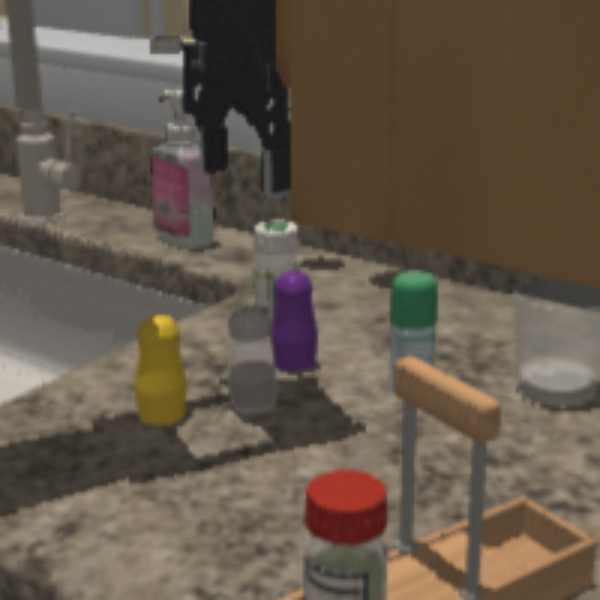

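The gripper is above the shaker: fingertips at about (232,145) and (250,153), shaker at (244,210). The purple and yellow shakers are clear of the finger paths. Going down.

Emit:
send_rows --pt "0 0 0 -1 -5 20 85" --pt "0 0 0 0 0 30 85" --pt "0 0 0 0 0 30 85" --pt "0 0 0 0 0 15 85" --pt "0 0 0 0 0 0 85"

```text
time_s: 3.15
ee_pos: [456.3, 200.2, 85.4]
tool_rot: [0.733, -3.052, 0.0]
wrist_force: [0.6, -0.5, 0.6]
opening: 84.5
gripper_force: 0.0
```

```bash
python3 -c "
from d import *
delta([458,199,34],np.radians(117))
a=vision.grab_frame('side');b=vision.grab_frame('top')
cv2.imwrite('pics/s2.png',np.hstack([cv2.resize(a[150:250,190:290,::-1],None,fx=4,fy=4),cv2.resize(b[165:265,175:275,::-1],None,fx=4,fy=4)]))"
```

```text
t 3.15 ee [456.3 200.2  85.4] j6 -1.77 open 84.5 gf 0.0 wf [ 0.6 -0.5  0.6]
turn [ 0.001 -0.002  0.   ] shift now-axes [-1.1 -1.9 51.4] shift after turn [-0.9 -1.9 51.4]
```

View pics/s2.png

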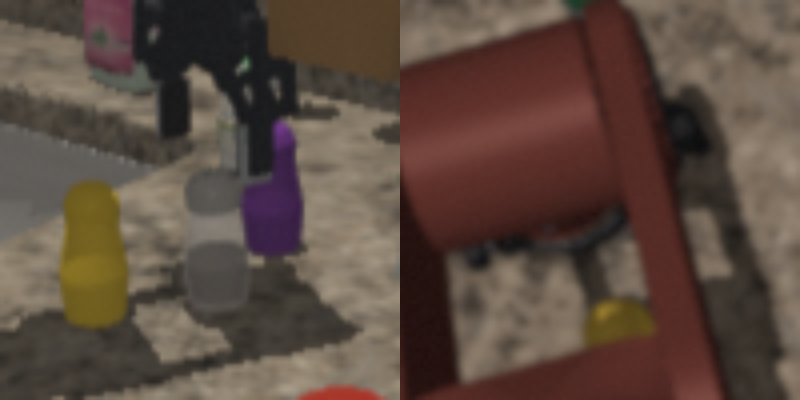

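The fingers straddle the shaker: finger tips at about (233,184) and (254,193), shaker centre at (244,210). The purple one stands clear behind.

Emit:
send_rows --pt "0 0 0 -1 -2 15 85" --pt "0 0 0 0 0 15 85" --pt "0 0 0 0 0 12 85" --pt "0 0 0 0 0 8 85" --pt "0 0 0 0 0 0 85"

```text
time_s: 3.88
ee_pos: [458.2, 198.8, 35.2]
tool_rot: [0.733, -3.053, 0.0]
wrist_force: [-1.0, -0.7, 0.0]
opening: 85.1
gripper_force: 0.0
```

Emit:
send_rows --pt "0 0 0 0 0 0 30" --pt "0 0 0 0 0 0 30" --pt "0 0 0 0 0 0 30" --pt "0 0 0 0 0 0 30" --pt "0 0 0 0 0 0 30" --force 35

```text
time_s: 4.5
ee_pos: [459.7, 199.5, 37.1]
tool_rot: [-0.733, 3.053, 0.001]
wrist_force: [-0.9, 1.8, 6.5]
opening: 37.5
gripper_force: 35.1
```

Emit:
send_rows --pt "0 0 0 0 0 -5 30" --pt "0 0 0 0 0 -15 30" --pt "0 0 0 0 0 -40 30" --pt "0 0 0 0 0 -45 30" --pt "0 0 0 0 0 0 30"

```text
time_s: 5.12
ee_pos: [462.8, 199.9, 146.5]
tool_rot: [-0.731, 3.045, 0.0]
wrist_force: [0.2, -0.2, -1.5]
opening: 37.6
gripper_force: 35.0
```

```bash
python3 -c "
from d import *
delta([606,-69,140],np.radians(117))
a=vision.grab_frame('side')
cv2.imwrite('pics/s3.png',cv2.resize(a[110:250,180:320,::-1],None,fx=4,fy=4))"
```

```text
t 5.125 ee [462.8 199.9 146.5] j6 -1.77 open 37.6 gf 35.03036506706849 wf [ 0.2 -0.2 -1.5]
turn [-0.002  0.01   0.   ] shift now-axes [  -5.5 -304.6    7.3] shift after turn [  -5.5 -304.6    6.5]
```

View pics/s3.png

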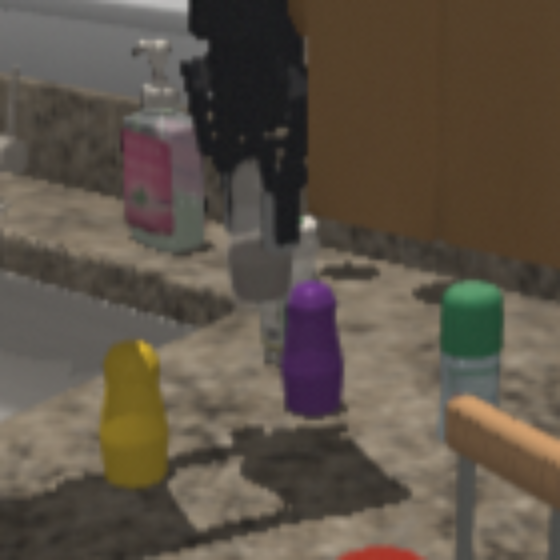

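The shaker is held, standing upright in the fingers, with its base at about (245,185). Moving over the pocket.

Emit:
send_rows --pt "-0.002 0.01 0 -1 -20 0 30" --pt "0 0 0 -1 -35 0 30" --pt "0 0 0 -1 -40 1 30" --pt "0 0 0 -1 -45 1 30" --pt "0 0 0 -1 -45 1 30"

```text
time_s: 5.8
ee_pos: [546.2, 35.3, 135.8]
tool_rot: [0.73, -3.041, -0.001]
wrist_force: [0.3, 0.9, -1.3]
opening: 37.4
gripper_force: 35.0
```

Emit:
send_rows --pt "0 0 0 0 -45 1 30" --pt "0 0 0 0 -40 1 30" --pt "0 0 0 0 -25 1 30" --pt "0 0 0 0 -9 0 30" --pt "0 0 0 0 0 0 30"

```text
time_s: 6.42
ee_pos: [600.9, -69.1, 134.0]
tool_rot: [0.73, -3.044, -0.001]
wrist_force: [-0.4, -0.2, -1.0]
opening: 37.1
gripper_force: 35.0
```

```bash
cat > chk.py <<'E'
from d import *
import sys
delta([float(sys.argv[1]),float(sys.argv[2]),float(sys.argv[3])],np.radians(117))
q=[541.74,-101.65,-1.101]
a=vision.grab_frame('side');b=vision.grab_frame('top');s=r.sense()
A=overlay('side',a[:,:,::-1].copy(),q,3.5,250,150,115,160);k=3.5
t=np.linspace(0,6.283,40);e=s['ee_pos']
for z in(e[2]-36.5,):
    p=(proj('side',np.c_[e[0]+22*np.cos(t),e[1]+22*np.sin(t),0*t+z])-[250,150]+.5)*k
    cv2.polylines(A,[p.astype(int)],True,(0,0,255),1)
B=overlay('top',b[:,:,::-1].copy(),q,3.5,290,110,110,160)
cv2.imwrite(sys.argv[4],np.hstack([A,B]))
E
python3 chk.py 606 -69 45 pics/s4.png
```

```text
t 6.425 ee [600.9 -69.1 134. ] j6 -2.27 open 37.1 gf 35.042806800920516 wf [-0.4 -0.2 -1. ]
turn [ 0.004 -0.011 -0.   ] shift now-axes [-5.6 -2.6 89. ] shift after turn [-4.6 -2.3 89. ]
```

View pics/s4.png

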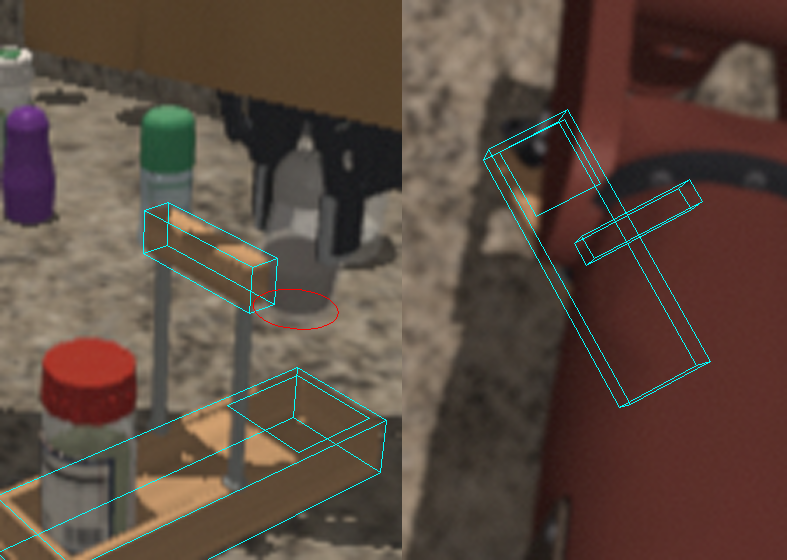

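The shaker, with its base at about (335,237), hangs over the pocket, whose rim is at (315–360, 255–280). Its base sits a few mm above my assumed circle and about 2 mm to +x. Lowering part of the way, then checking.

Emit:
send_rows --pt "0.004 -0.011 0 -2.4 -2.2 10 30" --pt "0 0 0 0 0 20 30" --pt "0 0 0 0 0 20 30" --pt "0 0 0 0 0 8 30" --pt "0 0 0 0 0 0 30"

```text
time_s: 7.15
ee_pos: [603.5, -70.3, 75.0]
tool_rot: [0.733, -3.054, 0.001]
wrist_force: [-0.2, 0.2, -1.7]
opening: 37.3
gripper_force: 35.0
```

```bash
python3 chk.py 604 -70 45 pics/s5.png
```

```text
t 7.15 ee [603.5 -70.3  75. ] j6 -2.27 open 37.3 gf 35.02904919907451 wf [-0.2  0.2 -1.7]
turn [-0.    -0.001 -0.   ] shift now-axes [-0.6  0.  30. ] shift after turn [-0.6  0.  30. ]
```

View pics/s5.png

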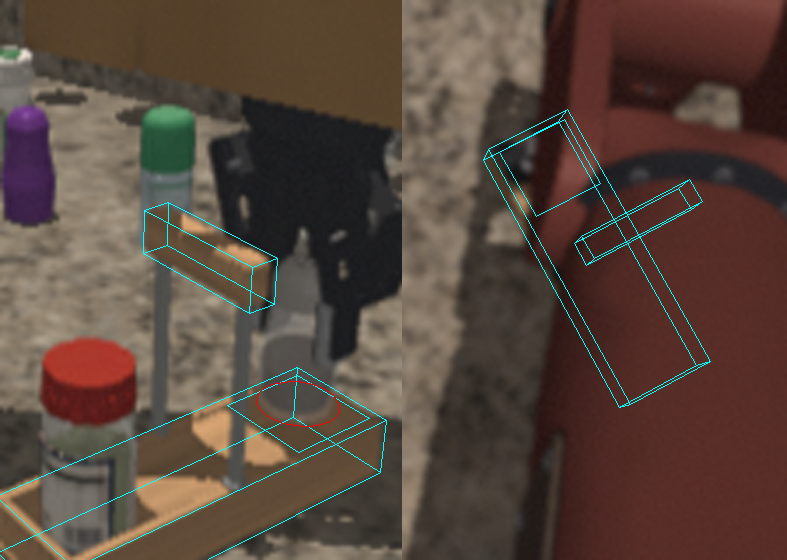

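The shaker base, centred at about (335,265), sits centred over the pocket opening, whose centre is about (335,267). Lowering into the pocket.

Emit:
send_rows --pt "0 0 0 0 0 9 30" --pt "0 0 0 0 0 9 30" --pt "0 0 0 0 0 6 30" --pt "0 0 0 0 0 2 30" --pt "0 0 0 0 0 0 30"

```text
time_s: 7.88
ee_pos: [604.5, -70.6, 50.4]
tool_rot: [-0.733, 3.054, -0.002]
wrist_force: [-0.2, -0.0, -1.4]
opening: 37.4
gripper_force: 35.0
```

Emit:
send_rows --pt "0 0 0 0 0 2 30" --pt "0 0 0 0 0 0 30"

```text
time_s: 8.12
ee_pos: [604.7, -70.6, 48.7]
tool_rot: [-0.733, 3.053, -0.003]
wrist_force: [-0.5, -0.8, -0.9]
opening: 37.3
gripper_force: 35.0
```

Emit:
send_rows --pt "0 0 0 0 0 2 30" --pt "0 0 0 0 0 0 30"

```text
time_s: 8.38
ee_pos: [604.5, -70.5, 46.5]
tool_rot: [-0.733, 3.054, -0.002]
wrist_force: [-0.1, 0.7, -0.8]
opening: 37.5
gripper_force: 35.0
```

Emit:
send_rows --pt "0 0 0 0 0 2 30" --pt "0 0 0 0 0 0 30"

```text
time_s: 8.62
ee_pos: [605.1, -70.6, 45.2]
tool_rot: [-0.733, 3.053, -0.003]
wrist_force: [-0.2, 1.0, 2.9]
opening: 37.6
gripper_force: 35.5
```

Contact at z=45, which means the shaker is on the pocket floor. Releasing, then going straight up.

Emit:
send_rows --pt "0 0 0 0 0 0 50" --pt "0 0 0 0 0 0 65" --pt "0 0 0 0 0 0 80" --pt "0 0 0 0 0 0 80" --pt "0 0 0 0 0 -3 80"

```text
time_s: 9.25
ee_pos: [604.3, -70.5, 47.4]
tool_rot: [-0.733, 3.054, -0.002]
wrist_force: [-0.1, -1.4, -0.3]
opening: 80.3
gripper_force: 0.0
```

Emit:
send_rows --pt "0 0 0 0 0 -15 80" --pt "0 0 0 0 0 -35 80" --pt "0 0 0 0 0 -50 80" --pt "0 0 0 0 0 -50 80" --pt "0 0 0 0 0 -30 80"

```text
time_s: 9.88
ee_pos: [605.9, -70.7, 232.9]
tool_rot: [-0.732, 3.048, -0.007]
wrist_force: [0.2, -0.1, -0.3]
opening: 80.3
gripper_force: 0.0
```

```bash
python3 -c "
from d import *
delta([541.7,-101.6,220],np.radians(117))
delta([541.7,-101.6,220],-1.101+np.pi/2)
q=[541.74,-101.65,-1.101]
a=vision.grab_frame('side');b=vision.grab_frame('top')
A=overlay('side',a[:,:,::-1].copy(),q,3.5,245,180,120,160)
B=overlay('top',b[:,:,::-1].copy(),q,3.5,290,110,105,160)
cv2.imwrite('pics/s6.png',np.hstack([A,B]))"
```

```text
t 9.875 ee [605.9 -70.7 232.9] j6 -2.27 open 80.3 gf 0.0 wf [ 0.2 -0.1 -0.3]
turn [-0.006  0.006  0.   ] shift now-axes [71.3  1.7 12.5] shift after turn [71.3  1.6 12.9]
t 9.875 ee [605.9 -70.7 232.9] j6 -2.27 open 80.3 gf 0.0 wf [ 0.2 -0.1 -0.3]
turn [-0.01  -0.    -1.569] shift now-axes [71.3  1.7 12.5] shift after turn [-1.5 71.3 12.9]
```

View pics/s6.png

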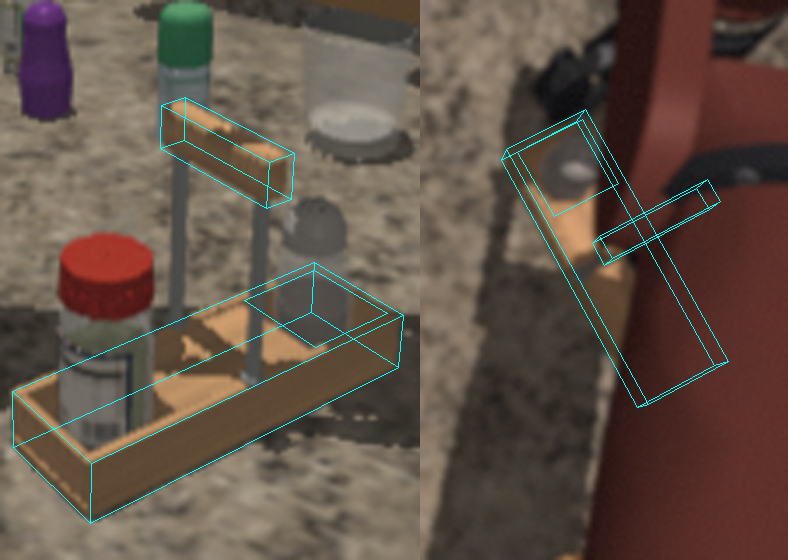

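The shaker stands upright in the pocket, seen at about (335,255), and the caddy is unmoved. Now turning +90° (the last joint's range allows that direction) and moving over the bar.

Emit:
send_rows --pt "0 0 0.157 0 0 0 80" --pt "0 0 0.157 0 0 0 80" --pt "0 0 0.157 0 0 0 80" --pt "0 0 0.157 0 0 0 80" --pt "0 0 0.157 0 0 0 80"

```text
time_s: 10.6
ee_pos: [603.4, -70.2, 226.4]
tool_rot: [-0.499, -3.102, 0.001]
wrist_force: [-0.8, -0.5, 0.1]
opening: 80.1
gripper_force: 0.0
```

Emit:
send_rows --pt "0 0 0.157 0 0 0 80" --pt "0 0 0.157 0 0 0 80" --pt "0 0 0.157 0 0 0 80" --pt "0 0 0.157 0 0 0 80" --pt "0 0 0.157 0 0 0 80"

```text
time_s: 11.22
ee_pos: [603.4, -70.1, 226.4]
tool_rot: [1.647, 2.675, -0.001]
wrist_force: [-0.4, -0.1, 0.1]
opening: 79.8
gripper_force: 0.0
```

Emit:
send_rows --pt "0 0 0 0 -15 0 80" --pt "0 0 0 0 -25 0 80" --pt "0 0 0 0 -20 0 80" --pt "0 0 0 0 -11 0 80" --pt "0 0 0 0 0 0 80"

```text
time_s: 11.85
ee_pos: [540.5, -103.0, 227.7]
tool_rot: [1.64, 2.677, 0.0]
wrist_force: [-0.5, -0.6, 0.2]
opening: 80.2
gripper_force: 0.0
```

```bash
python3 -c "
from d import *
delta([541.7,-101.6,132],-1.101+np.pi/2)"
```

```text
t 11.85 ee [ 540.5 -103.   227.7] j6 -0.79 open 80.2 gf 0.0 wf [-0.5 -0.6  0.2]
turn [0.001 0.002 0.002] shift now-axes [ 0.9  1.6 95.7] shift after turn [ 0.7  1.7 95.7]
```

Emit:
send_rows --pt "0 0 0 1 1.6 15 50" --pt "0 0 0 0 0 25 50" --pt "0 0 0 0 0 25 50" --pt "0 0 0 0 0 20 50" --pt "0 0 0 0 0 10 50"

```text
time_s: 12.48
ee_pos: [541.3, -100.3, 130.0]
tool_rot: [-1.639, -2.679, 0.001]
wrist_force: [0.2, -0.5, -0.1]
opening: 50.2
gripper_force: 0.0
```

Emit:
send_rows --pt "0 0 0 0 0 0 40" --pt "0 0 0 0 0 0 32" --pt "0 0 0 0 0 0 26" --pt "0 0 0 0 0 0 22" --pt "0 0 0 0 0 0 20" --force 80

```text
time_s: 13.1
ee_pos: [542.0, -101.6, 133.1]
tool_rot: [1.639, 2.677, -0.002]
wrist_force: [-2.1, -1.6, 1.4]
opening: 20.1
gripper_force: 1.4
```

Emit:
send_rows --pt "0 0 0 0 0 0 10" --pt "0 0 0 0 0 0 5" --pt "0 0 0 0 0 0 5" --pt "0 0 0 0 0 0 5" --pt "0 0 0 0 0 0 5" --force 90

```text
time_s: 13.72
ee_pos: [542.2, -101.8, 133.2]
tool_rot: [1.639, 2.677, -0.002]
wrist_force: [-2.6, -2.8, 5.4]
opening: 14.1
gripper_force: 89.1
```

Gripped. Lifting slowly by 100 mm.

Emit:
send_rows --pt "0 0 0 0 0 -2 5" --pt "0 0 0 0 0 -4 5" --pt "0 0 0 0 0 -6 5" --pt "0 0 0 0 0 -8 5" --pt "0 0 0 0 0 -10 5"

```text
time_s: 14.35
ee_pos: [542.1, -100.9, 163.0]
tool_rot: [1.639, 2.678, -0.0]
wrist_force: [-0.4, -0.1, -4.7]
opening: 14.6
gripper_force: 87.8
```

Emit:
send_rows --pt "0 0 0 0 0 -10 5" --pt "0 0 0 0 0 -10 5" --pt "0 0 0 0 0 -10 5" --pt "0 0 0 0 0 -10 5" --pt "0 0 0 0 0 -10 5"

```text
time_s: 14.98
ee_pos: [542.0, -101.0, 213.2]
tool_rot: [1.639, 2.677, -0.0]
wrist_force: [-0.2, -1.0, -6.2]
opening: 14.5
gripper_force: 87.8
```

Emit:
send_rows --pt "0 0 0 0 0 -8 5" --pt "0 0 0 0 0 -6 5" --pt "0 0 0 0 0 -4 5" --pt "0 0 0 0 0 -2 5" --pt "0 0 0 0 0 0 5"

```text
time_s: 15.6
ee_pos: [542.0, -101.0, 232.5]
tool_rot: [1.639, 2.678, -0.0]
wrist_force: [-0.0, -0.7, -5.7]
opening: 14.4
gripper_force: 87.8
```

```bash
python3 -c "
from d import *
delta([541.7,-101.6,233],-1.101+np.pi/2)
print(r.sense()['ft_torque'])
e=r.sense()['ee_pos']
q=[541.74,-101.65,-1.101,100]
a=vision.grab_frame('side');b=vision.grab_frame('top')
A=overlay('side',a[:,:,::-1].copy(),q,3.5,230,110,130,160)
B=overlay('top',b[:,:,::-1].copy(),q,3.0,300,110,110,186)
cv2.imwrite('pics/s7.png',np.hstack([A[:558],B[:558]]))"
```

```text
t 15.6 ee [ 542.  -101.   232.5] j6 -0.78 open 14.4 gf 87.80226230621338 wf [-0.  -0.7 -5.7]
turn [0.001 0.002 0.002] shift now-axes [-0.4 -0.5 -0.5] shift after turn [-0.4 -0.5 -0.5]
[-0.04856657  0.02264579 -0.00681369]
```

View pics/s7.png

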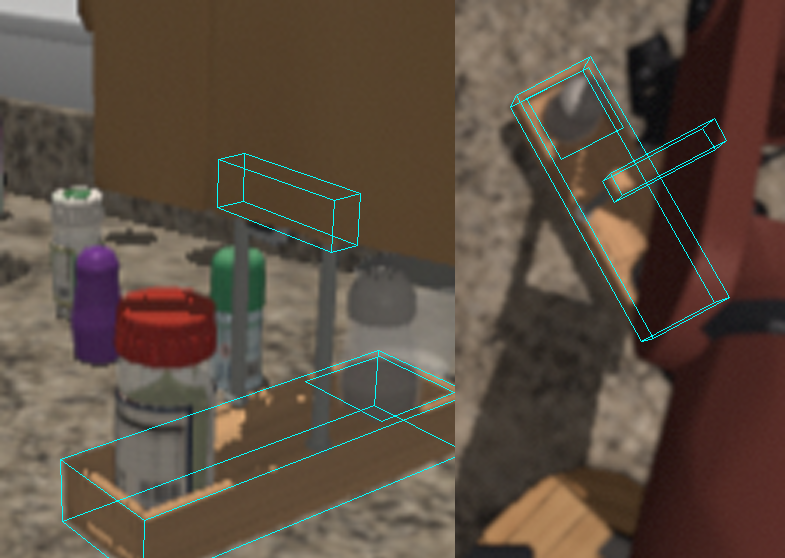

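The caddy is lifted and matches the level model at +100 mm in both views. The shaker, at about (339,207), and the red-lidded jar, at about (277,224), both stand in their pockets. Holding still.

Emit:
send_rows --pt "0 0 0 0 0 0 5" --pt "0 0 0 0 0 0 5" --pt "0 0 0 0 0 0 5" --pt "0 0 0 0 0 0 5" --pt "0 0 0 0 0 0 5"

```text
time_s: 16.32
ee_pos: [542.0, -101.0, 232.6]
tool_rot: [1.639, 2.677, -0.0]
wrist_force: [0.9, 0.5, -4.8]
opening: 14.9
gripper_force: 87.8
```

Emit:
send_rows --pt "0 0 0 0 0 0 5" --pt "0 0 0 0 0 0 5" --pt "0 0 0 0 0 0 5" --pt "0 0 0 0 0 0 5" --pt "0 0 0 0 0 0 5"

```text
time_s: 16.95
ee_pos: [542.0, -101.0, 232.6]
tool_rot: [1.639, 2.677, -0.0]
wrist_force: [0.3, -1.1, -5.3]
opening: 14.9
gripper_force: 87.8
```

Emit:
send_rows --pt "0 0 0 0 0 0 5" --pt "0 0 0 0 0 0 5" --pt "0 0 0 0 0 0 5" --pt "0 0 0 0 0 0 5" --pt "0 0 0 0 0 0 5"

```text
time_s: 17.58
ee_pos: [542.0, -101.0, 232.6]
tool_rot: [1.639, 2.677, -0.0]
wrist_force: [0.2, -0.0, -5.9]
opening: 14.8
gripper_force: 87.8
```

Emit:
send_rows --pt "0 0 0 0 0 0 5" --pt "0 0 0 0 0 0 5" --pt "0 0 0 0 0 0 5" --pt "0 0 0 0 0 0 5" --pt "0 0 0 0 0 0 5"

```text
time_s: 18.2
ee_pos: [542.0, -101.0, 232.6]
tool_rot: [1.639, 2.677, -0.0]
wrist_force: [0.1, 0.1, -5.2]
opening: 14.8
gripper_force: 87.8
```

Emit:
send_rows --pt "0 0 0 0 0 0 5" --pt "0 0 0 0 0 0 5" --pt "0 0 0 0 0 0 5" --pt "0 0 0 0 0 0 5" --pt "0 0 0 0 0 0 5"

```text
time_s: 18.82
ee_pos: [542.0, -101.0, 232.6]
tool_rot: [1.639, 2.677, -0.0]
wrist_force: [-0.5, 0.5, -5.3]
opening: 14.9
gripper_force: 87.8
```

Emit:
send_rows --pt "0 0 0 0 0 0 5" --pt "0 0 0 0 0 0 5" --pt "0 0 0 0 0 0 5" --pt "0 0 0 0 0 0 5" --pt "0 0 0 0 0 0 5"

```text
time_s: 19.45
ee_pos: [542.0, -101.0, 232.6]
tool_rot: [1.639, 2.677, -0.0]
wrist_force: [1.4, 0.0, -5.2]
opening: 14.5
gripper_force: 87.8
```

```bash
python3 -c "
from rig import r
print(r.hand_in())"
```

```text
the job is handed in; nothing more can be done
None
```

The salt shaker stands in the caddy's pocket; the caddy was lifted about 10 cm by its bar, held level and still for nearly 4 s, and handed in at about 19.5 s while still held up, with no verdict returned.

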